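Hold a printing block flush on a sloped pad

TASK

Pick the handled printing block up off the glass inking slab, tilt it to the slope of the easel's printing pad and press it on gently, flat all over, in the middle of the pad with its handle running straight up and down the slope. Press only until the sprung pad has given about half of its travel, never bottoming it, and finish there, still gripping the block and holding it pressed. Leave the easel's tilt as it is set and do not disturb the mug, the tub or the squeeze bottle.

Things in the scene. Friction and masses are not known exactly. Their poses are not given: they have to be found in the camera images.
- block: Printing block: a flat rectangular wooden plate, 80 mm (its x) x 60 mm (its y) x 12 mm, grey printing layer underneath, with an upright bar handle on top: 70 mm long (x), 22 mm thick (y), from 12 to 50 mm above the underside, centred. Origin: centre of the flat underside; z points up through the handle. Both ways round are equal. About 0.16 kg. It starts face down on the slab.
- slab: Glass inking slab lying fixed on the table, 170 x 170 x 6 mm. Origin: centre of its underside.
- easel: Small adjustable wooden table easel, fixed to the table: base 220 mm (x) x 190 mm (y) x 16 mm. Origin: centre of its underside; x points from its low edge (towards the robot) to its high edge. A hinged board, 200 x 170 x 12 mm, lies over it, its hinge line at x = -100 mm, 30 mm above the table, clamped at a slope of between 14 and 32 degrees, rising along x. Thin steel quadrant arcs stand at y = +-102 mm, up to 145 mm high.
- board_top_edge (a point): Middle of the board's high edge, on its upper face: shows the tilt that must be left as set (a stiff clamp holds it, even under the pressing).
- pad_face (a point): Centre of the upper face of the printing pad, a white rigid sheet 120 mm (x, up the slope) x 100 mm (y, level across) on grey foam, in the middle of the board. z is the outward normal of the face, x points up the slope. Moves with the pad when it is pressed. The face starts 18 mm above the board's face.
- pad (a joint): How far the pad has been pressed in along its normal, in m: 0 when free, 0.012 bottomed. It cannot tilt on the board. Its foam takes about 1.5 N to start to give and 0.7 N more for each mm, so half travel takes about 5.5 N; beyond the bottom it is hard. A block that is not flush pushes the pad in with one edge only, deeper the more it is tilted about its middle.
- mug: White ceramic cup, 66 mm across, 80 mm high, standing between slab and easel. Origin: centre of its underside. Leave alone.
- tub: Green plastic tub with a lid, 96 mm across, 110 mm high, beyond the work. Origin: centre of its underside. Leave alone.
- squeeze: White squeeze bottle with a yellow cap, 54 mm across, 150 mm high, beyond the work. Origin: centre of its underside. Leave alone.
Mind the look-alikes: they are no part of the job. There is more than one size of the block; the one meant has the size given above. There is more than one size of the slab; the job needs the larger.

How it is judged:
By the outcome, as a careful person would: the job done as asked, in the order asked, and still so for the second after the job is handed in, while the arm keeps its last pose, push and grip.
It also fails if it takes over 48 s, if anything falls off the work surface, if the arm or the gripper's body presses on something with over 40 N, if the wrist force passes 120 N, or if a joint passes its speed limit or range.

ROBOT

A 6-joint arm with a two-finger parallel gripper is mounted at the origin on the work surface. World frame = base frame: x ahead of the robot, y to its left, z up, the work surface at z = 0. Lengths are in m, angles in rad, forces in N, time in s.
With the tool pointing down it reaches from about 0.375 to 0.925 m from the base axis. Payload 5.7 kg.
Tool frame: the origin (TCP) lies midway between the tips of the shut fingers; the grasp point (between the pads) lies 19 mm behind it; z points along the fingers, y is the line along which they close (so a half turn about z gives the same grasp; the last joint's range is limited). The gripper opens to 88 mm and grips with 3 to 60 N. Pads are 20 mm wide; open, the fingers measure 115 mm over their backs; the gripper's body (75 mm by 178 mm) begins 61 mm behind the grasp point.
Start: joints at [1.127, 0.359, 1.51, -0, 1.272, -0.115], TCP at [0.194, 0.568, 0.223] pointing down, gripper open.
Joint ranges: [-2.97, 2.97], [-1.01, 2.36], [0.21, 2.38], [-0.96, 4.11], [0.2, 2.71], [-2.98, 2.98]. Speed limits (rad/s): [2.39, 2.39, 3.14, 3.14, 3.14, 3.14].

INTERFACE

Orientations are given as a unit quaternion [x, y, z, w].
In Python, from bench import move_ptp, servo_line, goto_joints, move_gripper, sleep, inverse_kinematics, capture, PlanningError, close_job, spot_in, silhouettes, current_clock, current_joint_pos, current_qvel, current_joint_torque, current_position, current_orientation, current_force, current_torque, current_finger_gap, current_grip_force gives the robot as it stands. Calls block until the motion is done:
- move_ptp(position, orientation): joint-space move of the TCP to a pose.
- servo_line(position, orientation=None, rate=0.15, contact_N=None): straight line of the TCP; orientation=None keeps the orientation; rate is the mean speed in m/s. With contact_N (N) it stops when the force on the tool has changed by that much, and returns True; else False.
- goto_joints(angles): joint-space move.
- move_gripper(opening): finger opening in m; the grip force is fixed at half the most; returns when the fingers have stopped.
- sleep(seconds).
- inverse_kinematics(position, orientation): joint angles nearest the present ones, or None.
- capture(name): name is "scene" or "top" or "wrist"; returns a dict with "image" (480x640x3 uint8, blue, green, red), "range_z" (480x640 float32, m along the optical axis (not along the pixel's ray), 0 where there is no reading), "intrinsics" (3x3 intrinsics, pixels), "R" (3x3) and "t" (3): a world point X has camera coordinates R X + t. Camera axes: x right, y down, z forward; pixel columns grow to the right and rows downward; lengths in m; the calibration is good to about 2 mm. The wrist camera is an equidistant fisheye: a pixel r from the principal point sees the ray r / f radians off the axis. A picture is of the moment at which its call begins.
A pose or a line that the arm cannot do raises PlanningError and nothing moves.
- close_job(): hands the job in; it is judged then, once.
Trained networks look in the newest picture that a camera, given by its name, has taken for a name from the list of things; names that differ only in an ending like _2 or _b are one class to them, and where a whole thing is asked for, a point or a joint stands for the part that bears it (a point fixed in the world has none). Each returns a list of dicts, best first, with "conf" (0 to 1); they miss things now and then, are a little off and sometimes report something else, mostly with a low value. They report only what shows in the picture. A call takes as long as a camera call. They do not tell look-alikes from the thing itself.
- spot_in(camera, query): "xy" ([column, row] in pixels, amid what is visible of it).
- silhouettes(camera, query): "region" (480x640 bool, what is visible of it) and "xy" ([column, row] in pixels, amid what is visible of it).
Readings, each from a call of its own:
- current_clock(): time.
- current_joint_pos(): joint angles.
- current_qvel(): joint speeds.
- current_joint_torque(): joint torques, N m.
- current_position(): TCP position.
- current_orientation(): TCP orientation.
- current_force(): force on the tool from outside, world axes, zero at the start.
- current_torque(): the same for the moment, N m.
- current_finger_gap(): finger opening in m.
- current_grip_force(): force on a finger pad.
Only numpy, scipy, OpenCV 4.12 (cv2) and the standard library are available. Lean on these libraries where they do the work, as an engineer would, in place of code of your own. Each camera call takes 0.05 s, during which the arm holds its last target. There are 200 camera calls.

## Working session

There is one attempt and no reset: what is moved stays moved. The work goes in short steps, each a Python script; the robot and the scene stay as the last script left them, time stands still between calls to the robot, and variables do not carry over. Pictures are saved under pics/ and viewed, at most 10 in all, crops included, and the job is handed in when it is done.

```bash
mkdir -p pics; ls
cat > h.py <<'E'
import numpy as np, cv2
from bench import *
from scipy.spatial.transform import Rotation as Rn
def cloud(c):
    K=c["intrinsics"];z=c["range_z"].astype(float);v,u=np.mgrid[:480,:640]
    P=np.stack([(u-K[0,2])/K[0,0]*z,(v-K[1,2])/K[1,1]*z,z],-1)
    W=(P-c["t"])@c["R"]; W[z<=0]=np.nan
    return W
E
python3 - <<'E'
from h import *
ims=[]
for n in("scene","top"):
    c=capture(n);W=cloud(c);cv2.imwrite(f"pics/{n}0.png",c["image"]);np.savez(f"{n}0.npz",W=W,im=c["image"])
    for q in("block","slab","easel","pad_face","pad","mug","tub","squeeze"):
        for d in silhouettes(n,q):
            if d["conf"]<.3: continue
            p=W[d["region"]]; p=p[~np.isnan(p[:,0])]
            print(n,q,round(d["conf"],2),np.round(d["xy"]),len(p),np.round(np.median(p,0),3) if len(p) else"",np.round(np.percentile(p,[3,97],axis=0),3).tolist() if len(p) else "")
print(current_clock(),current_orientation())
E
```

```text
pics
scene block 0.76 [253. 324.] 1952 [ 0.55  -0.202  0.024] [[0.508, -0.222, 0.012], [0.581, -0.166, 0.057]]
scene block 0.75 [319. 395.] 1513 [ 0.693 -0.232  0.011] [[0.663, -0.257, 0.002], [0.715, -0.202, 0.04]]
scene block 0.61 [229. 433.] 1741 [ 0.625 -0.346  0.01 ] [[0.593, -0.368, 0.007], [0.651, -0.318, 0.04]]
scene block 0.55 [373. 169.] 8312 [0.555 0.189 0.03 ] [[0.415, 0.116, 0.007], [0.622, 0.313, 0.112]]
scene slab 0.85 [258. 304.] 7469 [ 0.529 -0.196  0.006] [[0.447, -0.265, 0.004], [0.608, -0.104, 0.008]]
scene slab 0.6 [155. 258.] 3691 [ 0.312 -0.178  0.005] [[0.251, -0.233, 0.002], [0.37, -0.115, 0.007]]
scene easel 0.61 [375. 172.] 8253 [0.555 0.189 0.03 ] [[0.416, 0.116, 0.007], [0.623, 0.311, 0.112]]
scene pad_face 0.75 [368. 147.] 1515 [0.514 0.218 0.095] [[0.447, 0.177, 0.066], [0.56, 0.276, 0.113]]
scene pad 0.82 [370. 146.] 1491 [0.514 0.219 0.095] [[0.447, 0.177, 0.066], [0.56, 0.278, 0.113]]
scene mug 0.87 [283. 215.] 1518 [ 0.462 -0.007  0.056] [[0.43, -0.032, 0.007], [0.489, 0.028, 0.081]]
scene mug 0.48 [367. 145.] 1550 [0.513 0.219 0.095] [[0.444, 0.176
[... 810 characters left out ...]
1, 0.076, 0.011], [0.821, 0.159, 0.111]]
top easel 0.9 [186. 263.] 11820 [0.51  0.216 0.078] [[0.411, 0.128, 0.012], [0.606, 0.316, 0.11]]
top pad 0.88 [179. 265.] 3477 [0.501 0.23  0.09 ] [[0.447, 0.181, 0.067], [0.554, 0.279, 0.111]]
top mug 0.64 [302. 291.] 971 [0.464 0.001 0.02 ] [[0.433, -0.029, 0.001], [0.487, 0.027, 0.08]]
top tub 0.81 [247. 123.] 2618 [0.771 0.116 0.106] [[0.741, 0.076, 0.009], [0.823, 0.159, 0.111]]
top tub 0.46 [300. 291.] 923 [0.464 0.    0.015] [[0.433, -0.029, 0.001], [0.486, 0.026, 0.08]]
top squeeze 0.75 [365. 124.] 1140 [ 0.78  -0.108  0.094] [[0.767, -0.136, -0.001], [0.813, -0.085, 0.15]]
0.9 [ 1.63642600e-01  9.86519690e-01 -3.39642039e-05 -2.06230304e-05]
```

```bash
cat > fit.py <<'E'
from h import *
from scipy.optimize import minimize
def fitrect(q):  # 2D points -> center, long-axis angle, dims
    r=cv2.minAreaRect(q.astype(np.float32)*1000); b=cv2.boxPoints(r)/1000
    e=[b[1]-b[0],b[2]-b[1]]; l=max(e,key=np.linalg.norm)
    return np.array(r[0])/1000,np.degrees(np.arctan2(l[1],l[0]))%180,np.round(np.array(r[1]))
E
python3 - <<'E'
from fit import *
for n in("scene","top"):
    d=np.load(n+"0.npz");W=d["W"].reshape(-1,3);W=W[~np.isnan(W[:,0])]
    inb=lambda P,x0,x1,y0,y1,z0,z1:P[(P[:,0]>x0)&(P[:,0]<x1)&(P[:,1]>y0)&(P[:,1]<y1)&(P[:,2]>z0)&(P[:,2]<z1)]
    h=inb(W,.48,.61,-.25,-.13,.048,.065); print(n,"handle",len(h),np.median(h,0).round(4),fitrect(h[:,:2]))
    p=inb(W,.48,.61,-.25,-.13,.0125,.0655); print(n,"plate",len(p),fitrect(p[:,:2]))
    # pad: RANSAC-free robust plane
    p=inb(W,.47,.54,.195,.265,.05,.13)
    for _ in range(4):
        c=p.mean(0);nn=np.linalg.svd(p-c)[2][2];nn*=np.sign(nn[2]);r=(p-c)@nn;p=p[abs(r)<max(.003,2*r.std())] if _<3 else p
    print("pad plane",len(p),r.std().round(4),c.round(4),nn.round(4),"slope",np.degrees(np.arccos(nn[2])).round(2),"az",np.degrees(np.arctan2(-nn[1],-nn[0])).round(2))
    q=inb(W,.40,.62,.14,.33,.03,.15);im=d["im"].reshape(-1,3)
    q=q[abs((q-c)@nn)<.004]
    ex=np.cross([0,0,1],nn);ex=np.cross(ex/np.linalg.norm(ex),nn);ex*=-1 if ex[2]<0 else 1;ey=np.cross(nn,ex)
    uv=np.c_[(q-c)@ex,(q-c)@ey];cc,a,dd=fitrect(uv);print("pad rect",len(q),a,dd,(c+cc[0]*ex+cc[1]*ey).round(4))
E
```

```text
scene handle 646 [ 0.5436 -0.1944  0.0559] (array([ 0.54147003, -0.19253905]), np.float32(0.579017), array([71., 23.]))
scene plate 1908 (array([ 0.54120325, -0.19245076]), np.float32(179.8512), array([61., 81.]))
pad plane 461 0.0005 [0.5061 0.2297 0.0937] [-0.3753  0.0686  0.9244] slope 22.43 az -10.36
pad rect 1154 88.73105 [159. 135.] [0.5114 0.2566 0.0938]
top handle 431 [ 0.5399 -0.1921  0.0545] (array([ 0.54103357, -0.19283624]), np.float32(0.59513456), array([70., 23.]))
top plate 1268 (array([ 0.5407915 , -0.19287941]), np.float32(0.77962184), array([81., 60.]))
pad plane 1373 0.0014 [0.5052 0.2298 0.0915] [-0.3795  0.0679  0.9227] slope 22.68 az -10.14
pad rect 3383 89.361946 [155. 137.] [0.5115 0.2556 0.0922]
```

View pics/top0.png

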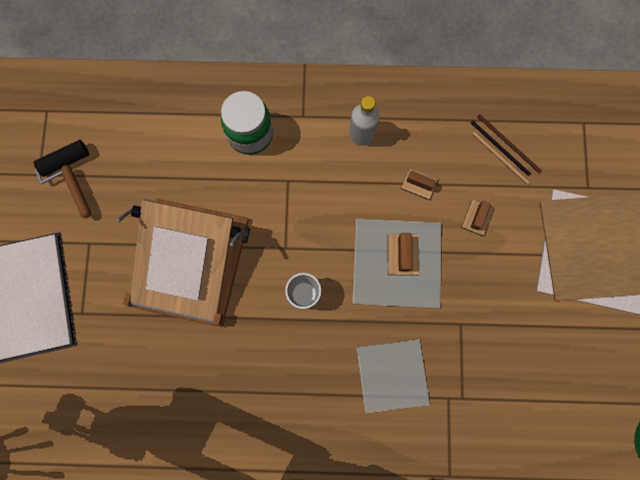

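View pics/scene0.png

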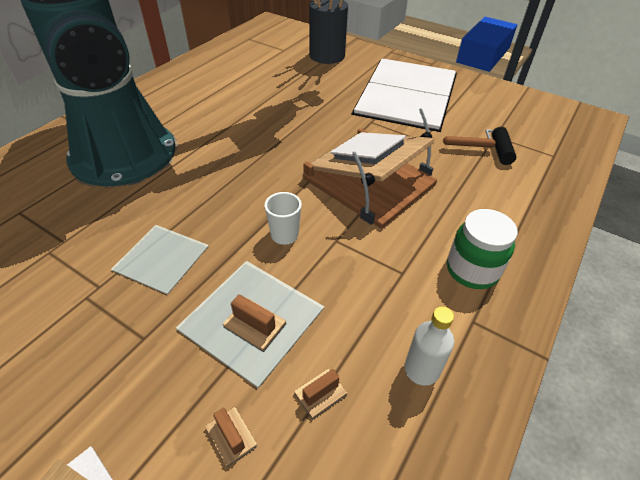

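Run:
```python
from fit import *
Rg=Rn.from_matrix(np.c_[[-1,-.010,0],[-.010,1,0],[0,0,-1]]).as_quat()
x,y=.5412,-.1927
move_ptp([x,y,.20],Rg)
servo_line([x,y,.10],Rg,rate=.25)
print(current_clock(),current_joint_pos(),current_force())
c=capture("wrist");cv2.imwrite("pics/w1.png",c["image"])
for n in("top","scene"):
    c=capture(n);W=cloud(c);d=silhouettes(n,"pad_face") or silhouettes(n,"pad");m=d[0]["region"].astype(np.uint8);print(n,d[0]["conf"],m.sum())
    hsv=cv2.cvtColor(c["image"],cv2.COLOR_BGR2HSV)
    m2=(cv2.dilate(m,np.ones((9,9)))>0)&(hsv[...,1]<60)&(hsv[...,2]>110)
    e=cv2.erode(m,np.ones((7,7)))>0
    p=W[e];p=p[~np.isnan(p[:,0])]
    for _ in range(4):
        cc=np.median(p,0) if _<1 else p.mean(0);nn=np.linalg.svd(p-cc)[2][2];nn*=np.sign(nn[2]);r=(p-cc)@nn;p=p[abs(r)<max(.002,2*r.std())]
    q=W[m2];q=q[~np.isnan(q[:,0])];q=q[abs((q-cc)@nn)<.003]
    ey=np.cross(nn,[0,0,1])*-1;ey=np.cross(nn,[0,0,1]);ey/=np.linalg.norm(ey);ex=np.cross(ey,nn)
    if ex[2]<0: ex,ey=-ex,-ey
    uv=np.c_[(q-cc)@ex,(q-cc)@ey];o,a,dd=fitrect(uv)
    print(n,len(p),r.std(),cc.round(4),"n",nn.round(4),"slope",np.degrees(np.arccos(nn[2])),"az",np.degrees(np.arctan2(-nn[1],-nn[0])),"rect",a,dd,(cc+o[0]*ex+o[1]*ey).round(4))
    print("pct mid",np.percentile(uv,[2,98],axis=0).round(4).tolist())
```

```text
4.3917 [-4.61698187e-01  4.59158061e-01  1.69568519e+00  4.55865464e-05
  9.87002267e-01 -2.04302602e+00] [-0.36560574 -0.63493054  0.50814046]
top 0.89 3295
top 2235 0.0012895124404811468 [0.5035 0.2272 0.091 ] n [-0.378   0.0716  0.923 ] slope 22.62833819743142 az -10.730108109360962 rect 0.08949596 [120. 101.] [0.5001 0.2311 0.0893]
pct mid [[-0.0587, -0.0452], [0.0534, 0.0502]]
scene 0.83 1497
scene 726 0.0006091452209958392 [0.5134 0.222  0.0971] n [-0.3736  0.0671  0.9252] slope 22.30864440962786 az -10.180245657245655 rect 0.1100967 [122. 103.] [0.5004 0.2307 0.0912]
pct mid [[-0.0726, -0.0429], [0.0432, 0.0543]]
```

View pics/w1.png

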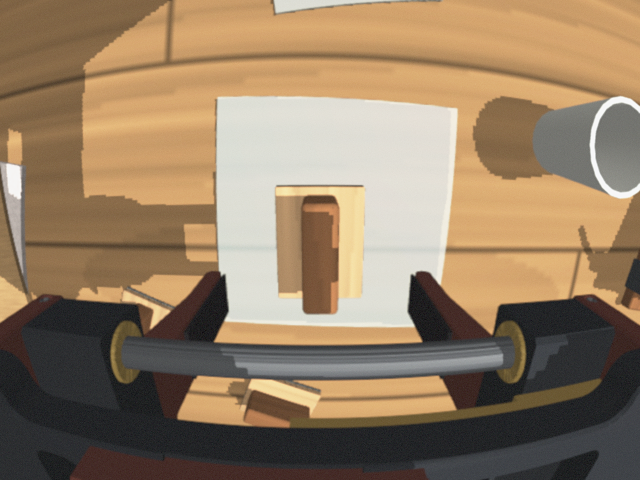

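```bash
cat >> h.py <<'E'
S,A=np.radians(22.45),np.radians(-10.4)
C=np.array([.5003,.2309,.0903])
def padframe(S=S,A=A):
    n=np.array([-np.sin(S)*np.cos(A),-np.sin(S)*np.sin(A),np.cos(S)])
    ey=np.array([-np.sin(A),np.cos(A),0]);ex=np.cross(ey,n);return ex,ey,n
def toolq(S=S,A=A):
    ex,ey,n=padframe(S,A);return Rn.from_matrix(np.c_[-ex,ey,-n]).as_quat()
E
python3 - <<'E'
from h import *
ex,ey,n=padframe();print(n)
for h in(.016,.10):
    print(inverse_kinematics(list(C+n*h),toolq()))
x,y=.5412,-.1927
print(servo_line([x,y,.0225],rate=.1,contact_N=6),current_position())
move_gripper(.01);print("gap",current_finger_gap(),current_grip_force(),current_position(),current_force())
servo_line([x,y,.21],rate=.2)
print("lift",current_finger_gap(),current_grip_force(),current_force(),current_clock())
c=capture("scene");cv2.imwrite("pics/s2.png",cv2.resize(c["image"][120:420,100:500],(800,600)))
np.save("s2.npy",cloud(c))
move_ptp(list(C+n*.10),toolq())
print(current_position(),C+n*.10,current_clock(),current_force(),current_torque())
c=capture("wrist");cv2.imwrite("pics/w2.png",c["image"])
E
```

```text
[-0.37560337  0.06893612  0.92421313]
[ 0.47556955  0.33767051  2.01685922 -0.4863676   0.52247659 -0.52176889]
[ 0.52371847  0.17909201  1.97565457 -0.38506884  0.71949343 -0.60828748]
False [ 0.54163642 -0.19293615  0.02292907]
gap 0.0217620260208065 29.999975860118866 [ 0.54115044 -0.19257139  0.0224922 ] [-0.42482966  1.91394686  0.83280211]
lift 0.021599402462159332 29.999765753746033 [ 0.03350409  0.25011304 -1.16209122] 7.6833
[0.46326564 0.2374542  0.18272572] [0.46273966 0.23779361 0.18272131] 9.35 [-0.07634241  0.86600038 -0.96680957] [ 0.05517783  0.20540496 -0.0014393 ]
```

View pics/w2.png

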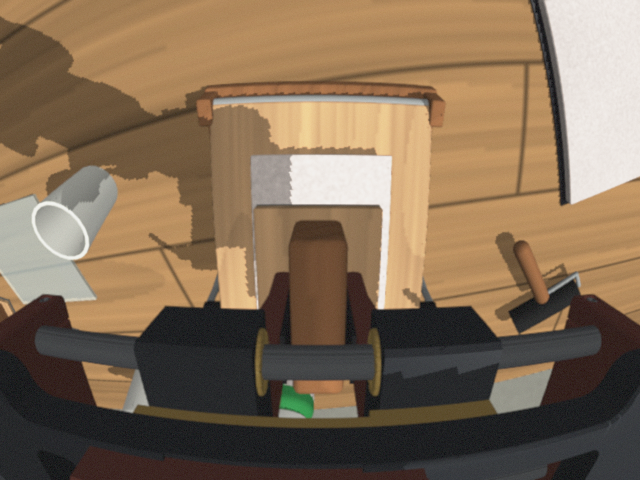

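View pics/s2.png

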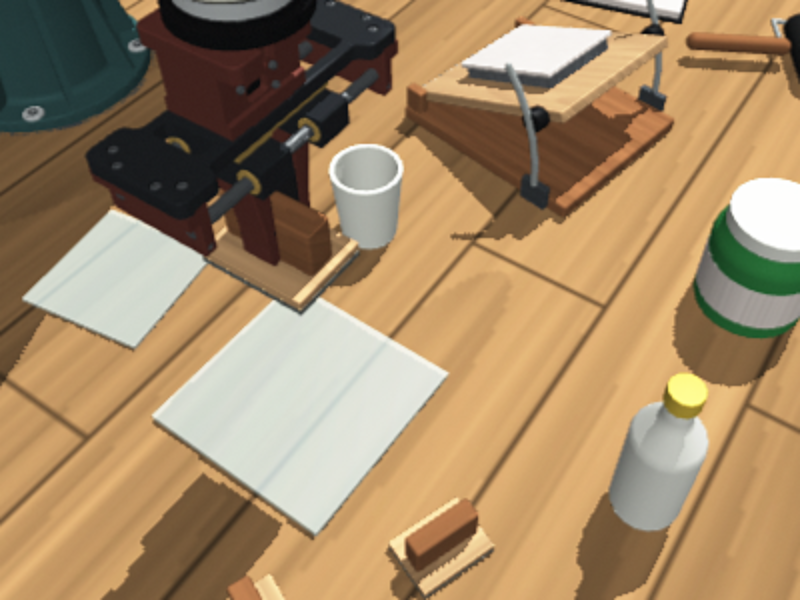

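Run:
```python
from h import *
W=np.load("s2.npy").reshape(-1,3);p=W[(abs(W[:,0]-.5412)<.045)&(abs(W[:,1]+.1927)<.035)&(abs(W[:,2]-.2055)<.006)]
for _ in range(3):
    c=p.mean(0);nn=np.linalg.svd(p-c)[2][2];nn*=np.sign(nn[2]);r=(p-c)@nn;p=p[abs(r)<.0012]
print("plate in hand",len(p),c.round(4),nn.round(4),np.ptp(p,axis=0))
ex,ey,n=padframe();q=toolq()
servo_line(list(C+n*.028),q,rate=.08); sleep(.5)
R0=Rn.from_quat(current_orientation());print("orient err deg",np.degrees((R0*Rn.from_quat(q).inv()).as_rotvec()).round(3))
f0=np.mean([current_force() for _ in range(5)],0);t0=np.array(current_torque());p0=np.array(current_position());print("base",f0@n,(p0-C)@ex,(p0-C)@ey,(p0-C)@n,current_clock())
np.savez("base.npz",f0=f0,t0=t0)
for h in np.arange(.024,.012,-.001):
    servo_line(list(C+n*h),q,rate=.02);sleep(.1)
    f=np.array(current_force())-f0;t=np.array(current_torque())-t0;pp=np.array(current_position())-C
    print(round(h,4),"h",(pp@n).round(5),"F n,ex,ey",(f@n).round(2),(f@ex).round(2),(f@ey).round(2),"T ex,ey",(t@ex).round(3),(t@ey).round(3))
    if f@n>1.6: break
print(current_clock())
c=capture("scene");cv2.imwrite("pics/s3.png",cv2.resize(c["image"][60:240,240:480],(800,600),interpolation=cv2.INTER_CUBIC));np.savez("s3.npz",W=cloud(c),im=c["image"])
```

```text
plate in hand 796 [ 0.5512 -0.2062  0.2046] [ 0.0049 -0.0096  0.9999] [0.07987545 0.06045729 0.00278847]
orient err deg [ 0.004 -0.009  0.003]
base -0.5263089764681079 3.754128363152453e-05 3.367793403678953e-05 0.02810038827711555 10.95
0.024 h 0.02391 F n,ex,ey -1.44 -1.21 -0.69 T ex,ey 0.033 0.098
0.023 h 0.02298 F n,ex,ey -0.26 -0.58 -1.52 T ex,ey 0.018 0.027
0.022 h 0.022 F n,ex,ey -1.16 -0.94 -0.81 T ex,ey -0.005 0.027
0.021 h 0.02098 F n,ex,ey -0.34 -0.85 -0.95 T ex,ey 0.053 0.059
0.02 h 0.01997 F n,ex,ey -1.01 -1.08 0.51 T ex,ey -0.021 0.052
0.019 h 0.01898 F n,ex,ey -1.4 -0.39 -0.71 T ex,ey -0.012 0.013
0.018 h 0.01799 F n,ex,ey -1.33 -0.06 -1.37 T ex,ey 0.054 0.063
0.017 h 0.01702 F n,ex,ey -0.01 0.29 -0.43 T ex,ey 0.052 -0.037
0.016 h 0.01605 F n,ex,ey 1.42 -1.14 -0.39 T ex,ey -0.029 0.038
0.015 h 0.01502 F n,ex,ey 2.33 -0.35 -0.42 T ex,ey 0.031 0.046
14.55
```

View pics/s3.png

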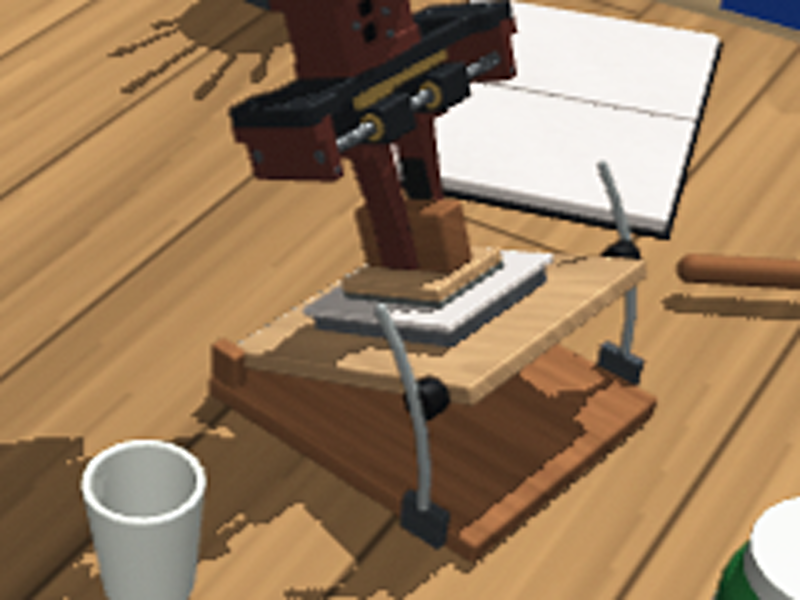

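Run:
```python
from h import *
ex,ey,n=padframe();q=toolq();b=np.load("base.npz");f0=b["f0"]-0.99*n;t0=b["t0"]
T0=None
def avg(N=25):
    F=[];T=[]
    for _ in range(N): sleep(.04);F.append(current_force());T.append(current_torque())
    return np.mean(F,0)-f0,np.mean(T,0)-t0,np.std(np.array(F)@n)/N**.5
for h in(.015,.0138,.0126,.0118):
    servo_line(list(C+n*h),q,rate=.02)
    f,t,s=avg();pp=np.array(current_position())-C
    print(h,"h",(pp@n).round(5),"F",(f@n).round(2),s.round(2),(f@ex).round(2),(f@ey).round(2),"T",(t@ex).round(3),(t@ey).round(3),"h0",(h+((f@n)-1.5)/.7e3).round(5))
    if f@n>5.2: break
print(current_clock(),current_finger_gap())
```

```text
0.015 h 0.015 F 3.05 0.09 -0.15 -0.11 T 0.053 -0.081 h0 0.01721
0.0138 h 0.01381 F 3.68 0.09 0.26 0.31 T 0.103 -0.165 h0 0.01691
0.0126 h 0.0126 F 4.51 0.09 0.65 0.72 T 0.163 -0.216 h0 0.0169
0.0118 h 0.0118 F 5.25 0.1 0.84 0.91 T 0.208 -0.282 h0 0.01716
19.7667 0.021691976329604144
```

Run:
```python
from h import *
ex,ey,n=padframe();q=toolq()
def plane(p):
    for _ in range(5):
        c=np.median(p,0) if _==0 else p.mean(0);nn=np.linalg.svd(p-c)[2][2];nn*=np.sign(nn[2]);r=(p-c)@nn;p=p[abs(r)<max(.001,2*r.std())]
    return nn,c,len(p),r.std(),np.ptp(p@np.c_[ex,ey],axis=0)
def look():
  for cam in("scene","top"):
    ca=capture(cam);W=cloud(ca).reshape(-1,3);W=W[~np.isnan(W[:,0])];u=np.c_[(W-C)@ex,(W-C)@ey,(W-C)@n]
    h=(np.array(current_position())-C)@n-.0165
    pl=W[(abs(u[:,0])<.038)&(abs(u[:,1])<.028)&(abs(u[:,2]-h-.012)<.005)&((abs(u[:,1])>.014))]
    pd=W[(abs(u[:,0])<.057)&(abs(u[:,1])<.047)&((abs(u[:,0])>.043)|(abs(u[:,1])>.033))&(u[:,2]<h+.004)&(u[:,2]>-.010)]
    bd=W[(abs(u[:,0])<.095)&(abs(u[:,1])<.08)&((abs(u[:,0])>.065)|(abs(u[:,1])>.055))&(abs(u[:,2]+.018)<.005)]
    for k,p in(("plate",pl),("pad",pd),("board",bd)):
        if len(p)>40:
            nn,c,N,s,e=plane(p);print(cam,k,N,s.round(5),e.round(3),"tilt deg toward ex,ey",np.degrees([nn@ex,nn@ey]).round(2),"height",((C-c)@nn/(nn@n)*-1).round(4))
look()
def avg(N=30):
    F=[];T=[]
    for _ in range(N): sleep(.04);F.append(current_force());T.append(current_torque())
    F=np.array(F);T=np.array(T);return F.mean(0),T.mean(0)
f1,t1=avg()
servo_line(list(C+n*.022),q,rate=.03);sleep(.2)
look()
f0,t0=avg();np.savez("base2.npz",f0=f0,t0=t0)
f=f1-f0;t=t1-t0
print("F",f@n,f@ex,f@ey,"T",t@ex,t@ey,t@n,current_clock(),f0,t0)
```

```text
scene plate 102 0.00046 [0.073 0.056] tilt deg toward ex,ey [-0.19 -0.45] height 0.0078
scene pad 245 0.00047 [0.113 0.093] tilt deg toward ex,ey [0.06 0.03] height -0.0043
scene board 852 0.00046 [0.19 0.16] tilt deg toward ex,ey [ 0.15 -0.07] height -0.0171
top plate 240 0.00121 [0.075 0.056] tilt deg toward ex,ey [0.23 0.01] height 0.0061
top pad 692 0.00128 [0.113 0.094] tilt deg toward ex,ey [-0.13  0.27] height -0.0061
top board 2467 0.00121 [0.19 0.16] tilt deg toward ex,ey [ 0.14 -0.08] height -0.0188
scene plate 103 0.00042 [0.074 0.053] tilt deg toward ex,ey [-0.04 -0.04] height 0.0177
scene pad 363 0.00354 [0.114 0.093] tilt deg toward ex,ey [ 1.39 -2.15] height 0.0001
scene board 777 0.00044 [0.19 0.16] tilt deg toward ex,ey [ 0.08 -0.07] height -0.0172
top plate 237 0.00111 [0.076 0.055] tilt deg toward ex,ey [ 0.44 -0.44] height 0.016
top pad 725 0.00136 [0.114 0.094] tilt deg toward ex,ey [-0.26 -0.07] height -0.0009
top board 2401 0.00116 [0.19 0.16] tilt deg toward ex,ey [ 0.15 -0.14] height -0.0189
F 5.159984868566273 1.867693894776981 1.9217310330676118 T 0.2498207788702051 -0.37684081132907465 0.007223004213472679 23.1583 [ 0.15528501 -0.02370069 -1.43019675] [0.06875028 0.26460394 0.00059721]
```

Run:
```python
from h import *
ex,ey,n=padframe();q=toolq();b=np.load("base2.npz")
for h in(.0115,.0111):
    servo_line(list(C+n*h),q,rate=.02)
    F=[];T=[]
    for _ in range(25): sleep(.04);F.append(current_force());T.append(current_torque())
    f=np.mean(F,0)-b["f0"];t=np.mean(T,0)-b["t0"]
    print(h,((np.array(current_position())-C)@n).round(5),"F",f@n,f@ex,f@ey,"T",t@ex,t@ey)
for cam in("scene","top"):
    W=cloud(capture(cam)).reshape(-1,3);W=W[~np.isnan(W[:,0])];u=np.c_[(W-C)@ex,(W-C)@ey,(W-C)@n]
    ring=(abs(u[:,0])<.057)&(abs(u[:,1])<.047)&((abs(u[:,0])>.043)|(abs(u[:,1])>.033))&(u[:,2]<.002)&(u[:,2]>-.011)
    bd=(abs(u[:,0])<.095)&(abs(u[:,1])<.08)&((abs(u[:,0])>.065)|(abs(u[:,1])>.055))&(abs(u[:,2]+.018)<.005)
    print(cam,"depth",.018-(np.median(u[ring,2])-np.median(u[bd,2])))
    hd=(abs(u[:,0])<.045)&(abs(u[:,1])<.035)&(u[:,2]>.003)&(u[:,2]<.012)
    print("plate extents",np.percentile(u[hd][:,:2],[1,99],axis=0).round(4).tolist())
c=capture("wrist");cv2.imwrite("pics/w4.png",c["image"]);print(current_clock(),current_finger_gap())
```

```text
0.0115 0.01151 F 5.229229855412337 0.3915683095718135 0.8026594074405882 T 0.003111185138483192 -0.11750831484191587
0.0111 0.01113 F 5.5154321142724285 1.379386692976152 1.58558351463999 T 0.1488390182527618 -0.3267784832307952
scene depth 0.005907575714209742
plate extents [[-0.0372, -0.0323], [0.041, 0.0266]]
top depth 0.005748446721927118
plate extents [[-0.0384, -0.032], [0.0395, 0.0272]]
26.3167 0.02191151871997073
```

View pics/w4.png

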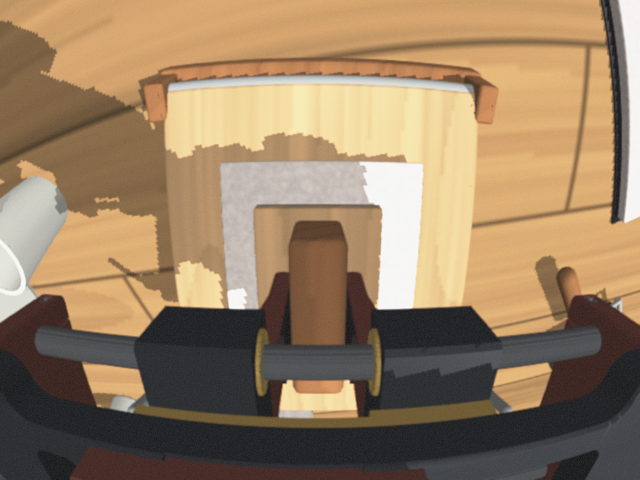

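Run:
```python
from h import *
ex,ey,n=padframe();q=toolq();b=np.load("base2.npz")
servo_line(list(C+n*.022),q,rate=.04)
C2=C+.0024*ey-.001*ex
servo_line(list(C2+n*.022),q,rate=.04)
servo_line(list(C2+n*.0165),q,rate=.03)
for h in(.0111,):
    servo_line(list(C2+n*h),q,rate=.01)
    F=[]
    for _ in range(25): sleep(.04);F.append(current_force())
    f=np.mean(F,0)-b["f0"]
    print(h,((np.array(current_position())-C)@n).round(5),"F",f@n,f@ex,f@ey)
for cam in("scene","top"):
    W=cloud(capture(cam)).reshape(-1,3);W=W[~np.isnan(W[:,0])];u=np.c_[(W-C)@ex,(W-C)@ey,(W-C)@n]
    ring=(abs(u[:,0])<.057)&(abs(u[:,1])<.047)&((abs(u[:,0])>.043)|(abs(u[:,1])>.036))&(u[:,2]<.002)&(u[:,2]>-.011)
    bd=(abs(u[:,0])<.095)&(abs(u[:,1])<.08)&((abs(u[:,0])>.065)|(abs(u[:,1])>.055))&(abs(u[:,2]+.018)<.005)
    print(cam,"depth",.018-(np.median(u[ring,2])-np.median(u[bd,2])))
    hd=(abs(u[:,0])<.045)&(abs(u[:,1])<.035)&(u[:,2]>.003)&(u[:,2]<.012)
    print("plate extents",np.percentile(u[hd][:,:2],[1,99],axis=0).round(4).tolist())
print(current_clock(),current_finger_gap(),current_grip_force())
```

```text
0.0111 0.01114 F 5.422470089981433 0.05176906864173629 2.071776193984728
scene depth 0.00579741724048027
plate extents [[-0.0379, -0.0299], [0.0397, 0.0302]]
top depth 0.006028031872082059
plate extents [[-0.0391, -0.0295], [0.0388, 0.0303]]
29.1583 0.021985956258515082 30.000716149806976
```

Centred to within about 1 mm, pressed about 5.9 mm with 5.4 N. Handing in.

```bash
python3 -c "
from bench import *
print(close_job())"
```

```text
the job is handed in; nothing more can be done
None
```

The printing block is held flat and centred (within about 1 mm) on the sloped pad, pressed in about 5.9 mm of 12 mm at about 5.4 N and still gripped. After the first press I lifted it and pressed again to correct a 2.4 mm offset. I handed the job in at about 29 s of the 48 s.

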